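# Sweep the leftover clamp nuts off the work plate into the parts tray

### The job

Sweep the three steel nuts off the perforated work plate with the closed fingertips, over the plate's edge and into the blue parts tray beside it. Only push them along: do not pick up or carry any nut, and leave the amber jar, the black puck and the wrench where they are. Finish with all three nuts lying in the tray.

Things in the scene. Friction and masses are not known exactly. Their poses are not given: they have to be found in the camera images.
- plate: Fixed perforated aluminium work plate on a grey base, 340 mm along its x, 300 mm along its y, flat top 40 mm above the bench (the holes are only marks). Origin at the centre of its underside on the bench, z up. It may be turned on the bench by up to about 0.25 rad.
- tray: Fixed blue open tray, 300 mm along its x, 100 mm along its y, 34 mm high, walls and floor 3 mm thick. Origin at the centre of its underside on the bench; axes parallel to the plate's. It stands 1 mm off either the plate's +y side or its -y side (its origin lies 201 mm from the plate's along the plate's y, and up to 10 mm off along the plate's x); its rim is 6 mm below the plate's top, so a nut pushed over that edge drops in.
- slide_rack: Fixed white rack with upright green glass slides, 300 mm along its x, 100 mm along its y, 48 mm high. Origin at the centre of its underside on the bench; axes parallel to the plate's. It stands at the plate's other side, opposite the tray. Not for nuts.
- nut_a: Loose dark steel hexagon nut, 24 mm across flats (28 mm across corners), 13 mm high, with a 14 mm bore, 25 to 45 g; starts lying flat on the plate, in the middle band of it (within 65 mm of the plate's centre along the plate's x and within 90 mm along its y). Origin at its centre, 6.5 mm above the plate; z up along its bore.
- nut_b: Loose dark steel hexagon nut, 24 mm across flats (28 mm across corners), 13 mm high, with a 14 mm bore, 25 to 45 g; starts lying flat on the plate, in the middle band of it (within 65 mm of the plate's centre along the plate's x and within 90 mm along its y). Origin at its centre, 6.5 mm above the plate; z up along its bore.
- nut_c: Loose dark steel hexagon nut, 24 mm across flats (28 mm across corners), 13 mm high, with a 14 mm bore, 25 to 45 g; starts lying flat on the plate, in the middle band of it (within 65 mm of the plate's centre along the plate's x and within 90 mm along its y). Origin at its centre, 6.5 mm above the plate; z up along its bore.
- jar: Bystander: loose small amber glass jar with a black cap, 40 mm diameter, 48 mm high, standing on the plate, near its edge away from the robot (125 to 140 mm from the plate's centre along the plate's +x). Origin at the centre of its underside.
- puck: Bystander: loose black stepped round sample puck, 48 mm diameter, 26 mm high, on the plate near its edge towards the robot (125 to 140 mm from the plate's centre along the plate's -x). Origin at the centre of its underside.
- wrench: Bystander: loose steel open-ended wrench, 182 mm long along its x, 26 mm wide, 7 mm thick, lying on the bench to the left of the plate and what stands beside it, pointing roughly away from the robot. Origin at the middle of its underside.
There are look-alikes about, which are no part of the job. What is shaped like the nut_c but purple is not meant.

How it is judged:
At the end, for the whole second after the job is handed in: The centre of each nut is inside the tray's outline (within 147 mm and 47 mm of its centre along its x and y) and below its rim (34 mm), at rest; the jar, the puck and the wrench are within 10 mm of where they started, jar and puck upright (x of nut_a in the frame of tray between -0.147 and 0.147 m and y of nut_a in the frame of tray between -0.047 and 0.047 m and z of nut_a in the frame of tray between 0 and 0.034 m and linear speed of each of nut_a, nut_b, nut_c below 0.02 m/s and x of nut_b in the frame of tray between -0.147 and 0.147 m and y of nut_b in the frame of tray between -0.047 and 0.047 m and z of nut_b in the frame of tray between 0 and 0.034 m and x of nut_c in the frame of tray between -0.147 and 0.147 m and y of nut_c in the frame of tray between -0.047 and 0.047 m and z of nut_c in the frame of tray between 0 and 0.034 m and distance of each of jar, puck, wrench from where it was at the start of the episode below 0.01 m and angle between each of jar, puck's own z axis and vertical below 0.15 rad); the robot touches nothing.
It fails at once if a nut is lifted more than 12 mm off the plate (height (world z) of any of nut_a, nut_b, nut_c above 0.0585 m).
It fails at once if a nut is carried out over the tray instead of dropping off the plate's edge ((height (world z) of nut_a above 0.045 m and y of nut_a in the frame of tray between -0.02 and 0.02 m) or (height (world z) of nut_b above 0.045 m and y of nut_b in the frame of tray between -0.02 and 0.02 m) or (height (world z) of nut_c above 0.045 m and y of nut_c in the frame of tray between -0.02 and 0.02 m)).
It fails at once if the jar, the puck or the wrench is moved more than 10 mm, or the jar or the puck is tipped (distance of any of jar, puck, wrench from where it was at the start of the episode above 0.01 m or angle between any of jar, puck's own z axis and vertical above 0.15 rad).
It also fails if it takes over 51 s, if anything falls off the work surface, if the arm or the gripper's body presses on something with over 40 N, if the wrist force passes 120 N, or if a joint passes its speed limit or range.

### The arm

A 6-joint arm with a two-finger parallel gripper is mounted at the origin on the work surface. World frame = base frame: x ahead of the robot, y to its left, z up, the work surface at z = 0. Lengths are in m, angles in rad, forces in N, time in s.
With the tool pointing down it reaches from about 0.4 to 0.825 m from the base axis. Payload 7 kg.
Tool frame: the origin (TCP) lies on the centre line of the jaws, within the pads' length; the fingertips stand 11 mm ahead of it and the grasp point (between the pads) lies 8 mm behind it; z points along the fingers, y is the direction in which the jaws open and shut (so a half turn about z gives the same grasp; the last joint's range is limited). The gripper opens to 88 mm and grips with 3 to 60 N. Pads are 19 mm wide; open, the fingers measure 130 mm over their backs; the gripper's body (78 mm by 193 mm) begins 47 mm behind the grasp point.
Start: joints at [1.585, 0.359, 0.012, 0, -1.224, -0.288], TCP at [0.183, 0.65, 0.209] pointing down, gripper open.
Joint ranges: [-3.07, 3.07], [-1.43, 2.12], [-1.02, 1.25], [-3.03, 1.67], [-3.05, -0], [-3.03, 3.03]. Speed limits (rad/s): [2.39, 2.39, 3.01, 3.14, 3.14, 3.14].

### API

Orientations are given as [roll, pitch, yaw] about the fixed x, y, z axes, in that order (R = Rz(yaw) Ry(pitch) Rx(roll)).
In Python, from station import * gives the robot as it stands.
- The arm moves only by the tool play_rows, never from a script. Its argument "targets" is a list of rows, each a list of 7 numbers: the turn, a rotation vector about the world's x, y, z in rad, then the shift along the world's x, y, z in m, then the opening, from 0 (shut) to 1 (fully open). A call has 1 to 12 rows; each row shifts and turns the pose as measured when the row begins; what a row does not reach is not made up. A row lasts 1/8 s, in which the tool goes at most 62.5 mm and 10.7 degrees, less where a joint would pass 70% of its speed; a pose out of reach is approached as far as the arm can. A call is refused whole if a number of a shift passes 0.0625 or a number of a turn 0.188, either way. A call with a gripper value outside its range is refused whole. The fingers move at their own pace and stop on an object; "grip_force" is the grip in N (left out, the last holds). Time passes only in rows, so rows that do not move let the fingers close. It gives the time, the measured TCP pose, the force and the opening at its end, in the units of the state.
- get_state(): the state, without advancing time (a new reading comes with each control period).
- grab_frame(name): name is "scene" or "top"; returns (picture, depth): 420x560x3 uint8, blue, green, red; 420x560 float32, m along the optical axis (not along the pixel's ray), 0 where there is no reading.
- camera_params(name): a dict with "camera_matrix" (3x3 intrinsics, pixels), "dist" ([k1, k2, p1, p2, k3] as OpenCV has them; the pictures are not rectified), "extrinsics" (4x4, takes a point from world to camera coordinates). Camera axes: x right, y up, looking along -z (the intrinsics and any distortion apply to the point x, -y, -z); pixel columns grow to the right and rows downward; lengths in m; the calibration is good to about 2 mm. A picture is of the moment at which its call begins. camera_params takes no time and is no camera call.
- job_done(): hands the job in, once; it reports no verdict.
The state is a dict: "t": time; "q": joint angles; "qd": joint speeds; "joint_efforts": joint torques, N m; "eef_pos": TCP position; "ee_rot": TCP orientation; "force": force on the tool from outside, world axes, zero at the start; "moment": the same for the moment, N m; "width": finger opening in m.
Only numpy, scipy, OpenCV 4.12 (cv2) and the standard library are available. Lean on these libraries where they do the work, as an engineer would, in place of code of your own. Each camera call takes 0.05 s, during which the arm holds its last target.

## Working session

There is one attempt and no reset: what is moved stays moved. The work goes in short steps, Python scripts to look and compute and a tool call to move; the robot and the scene stay as the last step left them, time stands still between calls to the robot, and variables do not carry over. Pictures are saved under pics/ and viewed, and the job is handed in when it is done.

Besides the shell and the picture viewer there is one more tool, called after ">>>" by a JSON object that holds its "fn" and its "kwargs". play_rows: Moves the arm, as the interface text tells. Its arguments: {"type":"object","properties":{"targets":{"type":"array","items":{"type":"array","items":{"type":"number"}}},"grip_force":{"type":"number"}},"required":["targets"]}

```bash
mkdir -p pics; ls
python3 - <<'E'
from station import *
import cv2, numpy as np
s=get_state(); print(s)
for n in("scene","top"):
    im,d=grab_frame(n); cv2.imwrite(f"pics/{n}0.png",im); np.save(f"{n}0.npy",d); np.save(f"{n}0im.npy",im)
    p=camera_params(n); print(n,p)
E
```

```text
pics
{'t': 0.0, 'q': array([ 1.58508089e+00,  3.59377771e-01,  1.10693211e-02, -3.47622677e-04,
       -1.22410782e+00, -2.88119648e-01]), 'qd': array([-0.00033588, -0.00018254,  0.00089035,  0.00014075, -0.00012133,
        0.00066003]), 'joint_efforts': array([-6.90718957e-05, -5.82713342e+01,  2.93061268e+01,  6.99731871e+00,
        6.87642954e-03, -1.63073105e-04]), 'eef_pos': array([0.18241398, 0.64934779, 0.20823362]), 'ee_rot': array([ 3.13994662e+00, -1.47032076e-04, -2.73953343e-01]), 'force': array([-0.4265211 ,  0.07619107, -0.79050773]), 'moment': array([-0.03391675,  0.03768377, -0.07032757]), 'width': 0.08740796071274749}
scene {'camera_matrix': array([[390.58599917,   0.        , 281.56181065],
       [  0.        , 390.58599917, 214.61851337],
       [  0.        ,   0.        ,   1.        ]]), 'dist': array([0.02621535, 0.        , 0.        , 0.        , 0.        ]), 'extrinsics': array([[ 0.67406999,  0.73863889, -0.00649944, -0.4908197 ],
       [-0.48517168,  0.44936037,  0.75012246,  0.21946104],
       [ 0.55699021, -0.50248169,  0.66126701, -1.17984299],
       [ 0.        ,  0.        ,  0.        ,  1.        ]])}
top {'camera_matrix': array([[460.87931385,   0.        , 285.33761628],
       [  0.        , 460.87931385, 205.65311141],
       [  0.        ,   0.        ,   1.        ]]), 'dist': array([-0.13273075,  0.        ,  0.        ,  0.        ,  0.        ]), 'extrinsics': array([[-0.1075037 , -0.99420284, -0.00191709,  0.16627304],
       [ 0.97316876, -0.10562344,  0.20441686, -0.62739745],
       [-0.20343431,  0.02010992,  0.97888205, -0.8887373 ],
       [ 0.        ,  0.        ,  0.        ,  1.        ]])}
```

View pics/scene0.png

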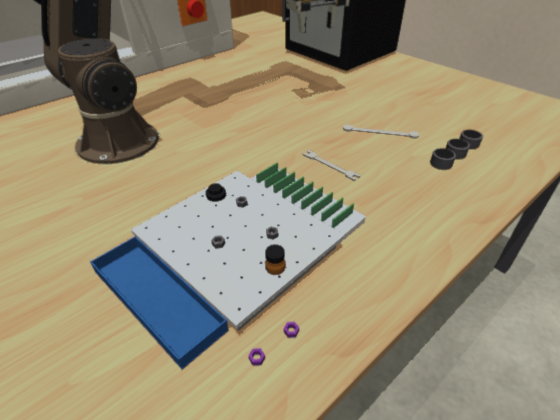

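View pics/top0.png

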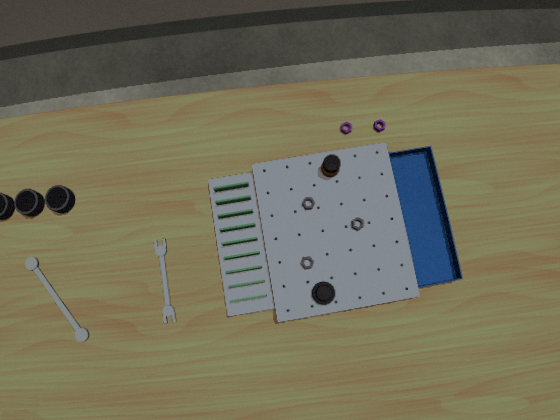

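The tray is on the −y side of the plate, which is to the right in the top view. There are three dark nuts on the plate, at top pixels (308,203), (358,224) and (307,263). The jar is at (332,165) and the puck at (323,293). The two purple nuts at (346,128) and (379,126) lie on the bench and aren't meant. Next I'll measure.

```bash
cat > h.py <<'E'
from station import *
import cv2, numpy as np
def onplane(name,uv,z):
    p=camera_params(name);E=p["extrinsics"];R=E[:3,:3];t=E[:3,3]
    uv=np.array(uv,float).reshape(-1,1,2)
    n=cv2.undistortPoints(uv,p["camera_matrix"],p["dist"]).reshape(-1,2)
    d=np.c_[n[:,0],-n[:,1],-np.ones(len(n))]@R   # world
    c=-R.T@t
    s=(z-c[2])/d[:,2]
    return c+s[:,None]*d
E
python3 - <<'E'
from h import *
im=np.load("top0im.npy"); hsv=cv2.cvtColor(im,cv2.COLOR_BGR2HSV)
# plate: grey low-sat bright
m=((hsv[...,1]<45)&(hsv[...,2]>110)).astype(np.uint8)*255
m[:130]=0; m[:, :200]=0
cv2.imwrite("pics/m.png",m)
m2=cv2.morphologyEx(m,cv2.MORPH_CLOSE,np.ones((3,3)))
cs,_=cv2.findContours(m2,cv2.RETR_EXTERNAL,cv2.CHAIN_APPROX_SIMPLE)
for c in sorted(cs,key=cv2.contourArea)[-3:]:
    print(cv2.contourArea(c),cv2.minAreaRect(c),cv2.boundingRect(c))
cor=[(253,163),(386,143),(419,297),(278,321)]
P=onplane("top",cor,0.04);print(P)
b=((hsv[...,0]>100)&(hsv[...,0]<125)&(hsv[...,1]>150)).astype(np.uint8)
cs,_=cv2.findContours(b,cv2.RETR_EXTERNAL,cv2.CHAIN_APPROX_SIMPLE)
c=max(cs,key=cv2.contourArea);r=cv2.boxPoints(cv2.minAreaRect(c));print("tray",r,onplane("top",r,0.034))
print("nuts",onplane("top",[(308,203),(358,224),(307,263)],0.0465))
big=cv2.resize(im[130:330,200:470],None,fx=2.9,fy=2.9,interpolation=cv2.INTER_CUBIC);cv2.imwrite("pics/big.png",big)
E
```

```text
0.0 ((400.0, 150.0), (0.0, 0.0), 0.0) (400, 150, 1, 1)
0.0 ((431.0, 146.5), (1.0, 0.0), -90.0) (431, 146, 1, 2)
28585.5 ((311.0733642578125, 234.42202758789062), (160.28968811035156, 192.93017578125), 80.13418579101562) (208, 142, 212, 180)
[[ 0.74846161  0.15684252  0.04      ]
 [ 0.76326503 -0.13873171  0.04      ]
 [ 0.4246399  -0.15742608  0.04      ]
 [ 0.40997848  0.13785801  0.04      ]]
tray [[388.5764  153.09412]
 [431.8823  143.47058]
 [461.74112 277.8353 ]
 [418.4352  287.45883]] [[ 0.74138091 -0.14231466  0.034     ]
 [ 0.75396057 -0.24396082  0.034     ]
 [ 0.45254241 -0.25748198  0.034     ]
 [ 0.44421471 -0.16094351  0.034     ]]
nuts [[ 0.64602136  0.04912684  0.0465    ]
 [ 0.58990913 -0.05008458  0.0465    ]
 [ 0.52061254  0.06594412  0.0465    ]]
```

View pics/big.png

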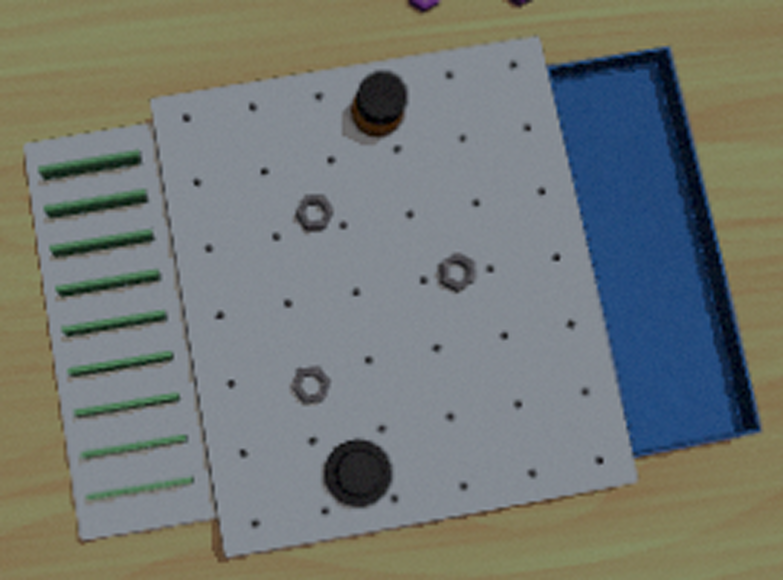

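```bash
cat >> h.py <<'E'
C=np.array([.5866,-.0004]);YAW=.053
def toplate(P):
    c,s=np.cos(YAW),np.sin(YAW);return (np.asarray(P)[...,:2]-C)@np.array([[c,-s],[s,c]])
def toworld(p):
    c,s=np.cos(YAW),np.sin(YAW);return np.asarray(p)@np.array([[c,s],[-s,c]])+C
E
python3 - <<'E'
from h import *
for n,seeds,thr in (("top",[(308,203),(358,224),(307,263)],0.82),("scene",[(272,232),(218,241),(241,201)],0.8)):
    im=np.load(n+"0im.npy");g=cv2.cvtColor(im,cv2.COLOR_BGR2GRAY)
    for s in seeds:
        x,y=s;w=g[y-12:y+13,x-12:x+13].astype(float)
        m=(w<np.median(w[[0,-1]])*thr).astype(np.uint8)
        k,l,st,ce=cv2.connectedComponentsWithStats(cv2.morphologyEx(m,cv2.MORPH_CLOSE,np.ones((5,5))))
        i=1+np.argmin(np.hypot(*(ce[1:]-12).T)) ; c=ce[i]+[x-12,y-12]
        P=onplane(n,[c],0.0465)[0];print(n,s,st[i],c.round(1),P.round(4),toplate(P).round(4))
print(toplate(onplane("top",[(332,162)],.088)),toplate(onplane("top",[(323,293)],.066)))
print(toplate(onplane("scene",[(275,250)],.088)),toplate(onplane("scene",[(215,188)],.066)))
# plate corners in scene
P=onplane("scene",[(134,231),(238,175),(365,219),(239,309)],.04);print(P.round(4),toplate(P).round(4))
E
```

```text
top (308, 203) [  5   6  20  14 168] [308.9 203.7] [0.6442 0.0473 0.0465] [0.0601 0.0446]
top (358, 224) [  0   5  25  14 182] [357.3 223.7] [ 0.5907 -0.0487  0.0465] [ 0.0016 -0.0485]
top (307, 263) [  5   5  14  14 145] [306.6 262.5] [0.5218 0.0667 0.0465] [-0.0612  0.0705]
scene (272, 232) [  0   4  20  21 181] [271.5 233.7] [0.6478 0.0454 0.0465] [0.0635 0.0425]
scene (218, 241) [  5   6  20  14 173] [218.6 241.5] [ 0.5919 -0.0485  0.0465] [ 0.0027 -0.0483]
scene (241, 201) [  7   7  13  12 120] [241.3 201.5] [0.5222 0.0643 0.0465] [-0.0609  0.068 ]
[[ 0.13083006 -0.01398589]] [[-0.12819047  0.0493431 ]]
[[ 0.13027926 -0.01224446]] [[-0.12222576  0.0433886 ]]
[[ 0.439  -0.1583  0.04  ]
 [ 0.4273  0.1271  0.04  ]
 [ 0.7467  0.2298  0.04  ]
 [ 0.7453 -0.1155  0.04  ]] [[-0.1558 -0.1499]
 [-0.1523  0.1358]
 [ 0.1721  0.2214]
 [ 0.1524 -0.1234]]
```

Run:
```python
from h import *
for p in [(.061,.082),(.061,-.146),(.002,-.010),(.002,-.146),(-.058,.107),(-.058,-.146)]: print(p,toworld(p).round(4))
print(get_state()["t"])
```

```text
(0.061, 0.082) [0.6432 0.0847]
(0.061, -0.146) [ 0.6552 -0.143 ]
(0.002, -0.01) [ 0.5891 -0.0103]
(0.002, -0.146) [ 0.5963 -0.1461]
(-0.058, 0.107) [0.523  0.1034]
(-0.058, -0.146) [ 0.5364 -0.1493]
0.1
```

>>> {"fn": "play_rows", "kwargs": {"targets": [[0,0,-0.125,0.04,-0.04,0,0],[0,0,-0.125,0.04,-0.045,0,0],[0,0,-0.125,0.045,-0.045,0,0],[0,0,-0.125,0.045,-0.045,0,0],[0,0,-0.125,0.045,-0.045,0,0],[0,0,-0.125,0.045,-0.045,0,0],[0,0,-0.125,0.045,-0.045,0,0],[0,0,-0.125,0.045,-0.05,0,0],[0,0,-0.12,0.04,-0.05,0,0],[0,0,-0.12,0.04,-0.05,0,0]]}}

```text
t: 1.35
eef_pos: [0.6004, 0.1963, 0.2039]
ee_rot: [3.134, -0.002, -1.546]
force: [1.3, 2.2, -0.6]
width: 0.0007
```

>>> {"fn": "play_rows", "kwargs": {"targets": [[0,0,0,0.02,-0.04,0,0],[0,0,0,0.015,-0.04,0,0],[0,0,0,0.008,-0.031,-0.02,0],[0,0,0,0,0,-0.03,0],[0,0,0,0,0,-0.03,0],[0,0,0,0,0,0,0]]}}

```text
t: 2.1
eef_pos: [0.6453, 0.0754, 0.1188]
ee_rot: [3.13, -0.004, -1.556]
force: [-0.0, -0.1, 0.4]
width: 0.0003
```

>>> {"fn": "play_rows", "kwargs": {"targets": [[0,-0.011,0.038,-0.002,0.011,0,0],[0,0,0,0,0,0,0],[0,0,0,0,0,-0.02,0],[0,0,0,0,0,-0.02,0],[0,0,0,0,0,0,0]]}}

```text
t: 2.72
eef_pos: [0.6463, 0.0902, 0.0848]
ee_rot: [-3.132, -0.002, -1.511]
force: [0.5, -0.1, -1.0]
width: 0.0004
```

>>> {"fn": "play_rows", "kwargs": {"targets": [[0,0.004,-0.004,-0.002,-0.003,-0.015,0],[0,0,0,0,0,-0.01,0],[0,0,0,0,0,-0.004,0],[0,0,0,0,0,0,0]]}}

```text
t: 3.22
eef_pos: [0.6455, 0.0878, 0.0567]
ee_rot: [-3.133, -0.001, -1.515]
force: [0.5, -0.1, 0.9]
width: 0.0007
```

Run:
```python
from h import *
im,d=grab_frame("scene");cv2.imwrite("pics/s1.png",cv2.resize(im[130:380,80:400],None,fx=2.3,fy=2.3))
s=get_state();print(s["eef_pos"],s["ee_rot"],toplate(s["eef_pos"]),s["force"])
```

```text
[0.64568354 0.0878316  0.05693972] [-3.13266607e+00 -8.09716866e-04 -1.51460319e+00] [0.06367466 0.08497774] [ 0.06033946 -0.56503864 -0.12557935]
```

View pics/s1.png

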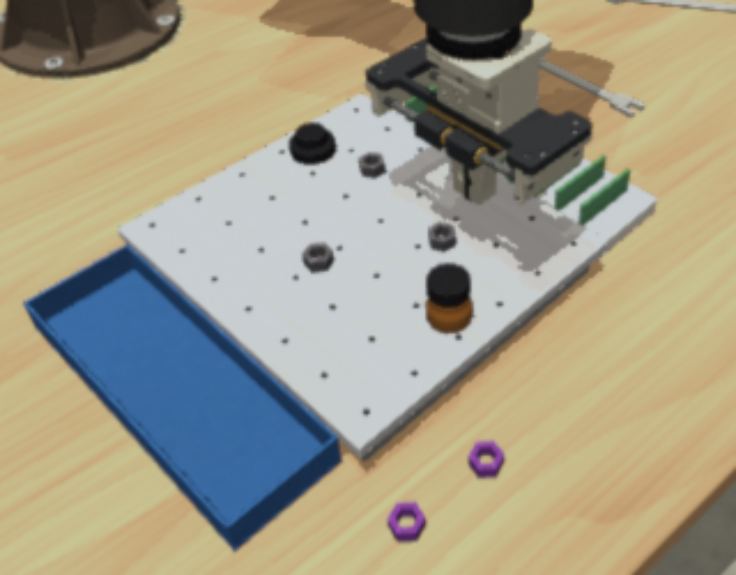

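Run:
```python
from h import *
im,d=grab_frame("scene");p=camera_params("scene");E=p["extrinsics"]
v,u=np.mgrid[150:230,230:345];uv=np.c_[u.ravel(),v.ravel()].astype(float)
n=cv2.undistortPoints(uv.reshape(-1,1,2),p["camera_matrix"],p["dist"]).reshape(-1,2);z=d[150:230,230:345].ravel()
W=(np.c_[n[:,0]*z,-n[:,1]*z,-z]-E[:3,3])@E[:3,:3]
pl=toplate(W)-[.0637,.085]
ok=(z>0)&(abs(pl[:,1])<.045)&(W[:,2]>.048)&(abs(pl[:,0])<.12)
for a in np.arange(-.11,.11,.01):
    k=ok&(pl[:,0]>=a)&(pl[:,0]<a+.01)
    if k.sum()>3: print(round(a,3),k.sum(),np.sort(W[k,2])[:5].round(3))
```

```text
-0.1 58 [0.163 0.165 0.168 0.169 0.171]
-0.09 258 [0.139 0.139 0.14  0.14  0.14 ]
-0.08 135 [0.143 0.143 0.143 0.146 0.15 ]
-0.07 119 [0.152 0.153 0.153 0.154 0.154]
-0.06 41 [0.153 0.153 0.154 0.154 0.154]
-0.05 39 [0.15  0.152 0.154 0.154 0.154]
-0.04 53 [0.145 0.146 0.147 0.148 0.15 ]
-0.03 85 [0.146 0.147 0.147 0.149 0.149]
-0.02 180 [0.051 0.052 0.052 0.052 0.053]
-0.01 250 [0.05  0.051 0.051 0.051 0.051]
-0.0 213 [0.053 0.054 0.054 0.054 0.073]
0.01 352 [0.077 0.077 0.079 0.079 0.08 ]
0.02 270 [0.112 0.113 0.115 0.115 0.115]
0.03 325 [0.137 0.138 0.138 0.138 0.139]
0.04 711 [0.153 0.153 0.154 0.154 0.155]
0.05 154 [0.152 0.153 0.153 0.155 0.156]
0.06 128 [0.152 0.152 0.153 0.154 0.155]
0.07 169 [0.154 0.155 0.156 0.157 0.157]
0.08 378 [0.141 0.141 0.141 0.141 0.141]
0.09 284 [0.164 0.164 0.164 0.164 0.164]
```

>>> {"fn": "play_rows", "kwargs": {"targets": [[0,0,0,-0.002,0,-0.003,0],[0,0,0,0.0003,-0.006,0,0],[0,0,0,0.0003,-0.006,0,0],[0,0,0,0.0004,-0.008,0,0],[0,0,0,0.0004,-0.008,0,0],[0,0,0,0.0004,-0.008,0,0],[0,0,0,0.0004,-0.008,0,0],[0,0,0,0.0004,-0.008,0,0],[0,0,0,0.0004,-0.008,0,0],[0,0,0,0.0004,-0.008,0,0]]}}

```text
t: 4.58
eef_pos: [0.6478, 0.0151, 0.0549]
ee_rot: [-3.131, -0.0, -1.515]
force: [0.3, 0.1, -0.2]
width: 0.001
```

```bash
cat > look.py <<'E'
from h import *
import sys
k=sys.argv[1]
im,d=grab_frame("scene");cv2.imwrite(f"pics/{k}.png",cv2.resize(im[130:380,80:400],None,fx=2.3,fy=2.3))
s=get_state();print(s["t"],s["eef_pos"],s["ee_rot"],toplate(s["eef_pos"]),s["force"])
E
python3 look.py s2
```

```text
4.625 [0.64765199 0.01424119 0.05482936] [-3.13123221e+00 -5.03578716e-04 -1.51521493e+00] [0.06174188 0.01138639] [ 0.5049479  -0.90848571 -0.45182898]
```

View pics/s2.png

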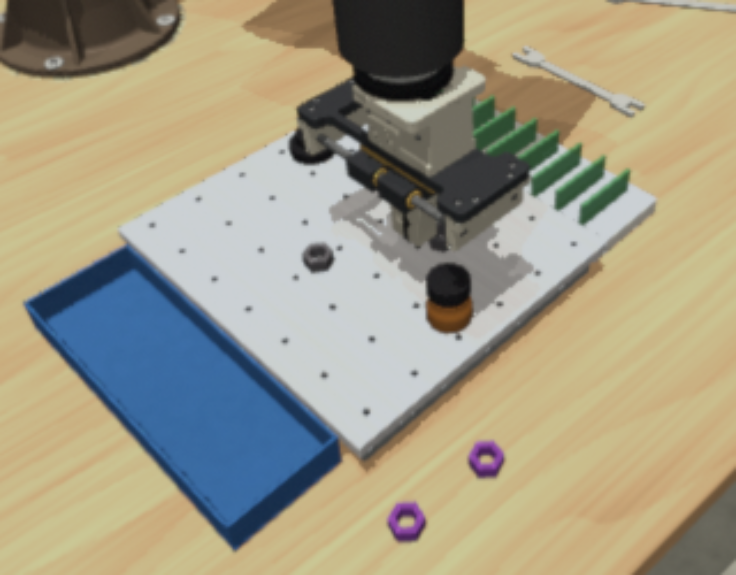

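Run:
```python
from h import *
im,d=grab_frame("scene");a=cv2.resize(im[200:260,225:305],None,fx=5,fy=5,interpolation=cv2.INTER_CUBIC)
im,d=grab_frame("top");b=cv2.resize(im[160:240,290:370],None,fx=4,fy=4,interpolation=cv2.INTER_CUBIC)
cv2.imwrite("pics/z2.png",np.hstack([cv2.copyMakeBorder(a,0,20,0,0,0),b]))
```

```text
(no output)
```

View pics/z2.png

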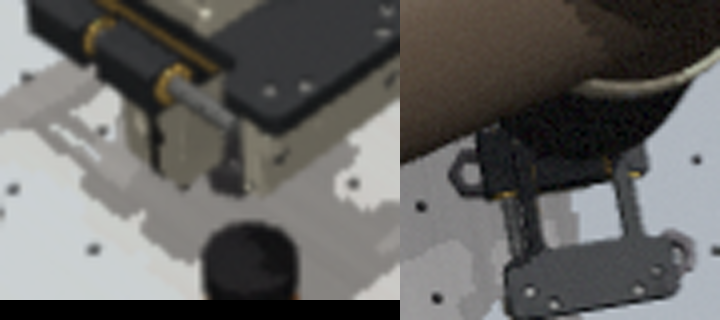

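Run:
```python
from h import *
print(toplate(onplane("top",[(305.5,202.5),(358,222)],.0465)), toplate(onplane("scene",[(271,233)],.0465)))
im,d=grab_frame("scene");p=camera_params("scene");E=p["extrinsics"]
def pts(r0,r1,c0,c1):
    v,u=np.mgrid[r0:r1,c0:c1];uv=np.c_[u.ravel(),v.ravel()].astype(float)
    n=cv2.undistortPoints(uv.reshape(-1,1,2),p["camera_matrix"],p["dist"]).reshape(-1,2);z=d[r0:r1,c0:c1].ravel()
    W=(np.c_[n[:,0]*z,-n[:,1]*z,-z]-E[:3,3])@E[:3,:3]
    return uv,np.c_[toplate(W),W[:,2]]
uv,P=pts(218,242,248,278)
for r in range(218,242,2):
    for c in range(248,278,3):
        i=(r-218)*30+c-248;print("%d,%d,%d"%tuple(P[i]*1000),end=" | ")
    print()
cv2.imwrite("pics/z3.png",cv2.resize(im[205:250,235:295],None,fx=12,fy=12,interpolation=cv2.INTER_CUBIC))
im,d=grab_frame("top")
cv2.imwrite("pics/z4.png",cv2.resize(im[150:250,270:390],None,fx=6,fy=6,interpolation=cv2.INTER_CUBIC))
```

```text
[[ 0.06387464  0.05134408]
 [ 0.00485618 -0.05060105]] [[0.061396   0.04317895]]
-13,45,40 | 84,-25,147 | 92,-25,152 | 96,-21,152 | 100,-18,152 | 107,-17,156 | 110,-13,155 | 83,19,117 | 139,-25,181 | 142,-21,180 | 
-8,40,40 | 50,1,103 | 92,-25,147 | 94,-20,145 | 96,-14,142 | 108,-18,152 | 113,-16,154 | 119,-14,156 | 139,-26,177 | 146,-25,181 | 
-5,38,38 | 50,1,98 | 53,6,96 | 95,-22,142 | 76,1,114 | 82,4,116 | 116,-18,153 | 121,-16,154 | 139,-26,173 | 147,-26,178 | 
0,33,39 | 49,1,91 | 55,4,93 | 67,1,103 | 76,1,109 | 81,4,110 | 79,14,102 | 124,-19,153 | 129,-16,155 | 146,-26,173 | 
5,28,39 | 49,0,87 | 56,2,90 | 64,3,95 | 75,1,103 | 80,4,104 | 79,14,97 | 79,21,92 | 130,-18,152 | 147,-26,169 | 
8,25,37 | 48,1,80 | 57,1,86 | 64,3,89 | 75,1,98 | 78,6,96 | 76,15,89 | 77,22,85 | 55,51,51 | 146,-26,163 | 
14,20,39 | 19,24,39 | 56,1,80 | 67,0,88 | 74,1,92 | 78,6,92 | 77,15,84 | 76,23,78 | 56,51,46 | 145,-25,157 | 
19,16,39 | 25,19,41 | 28,24,39 | 66,1,82 | 73,2,85 | 77,6,85 | 78,13,81 | 53,45,42 | 56,51,40 | 146,-26,154 | 
23,12,39 | 28,16,40 | 33,20,40 | 63,3,73 | 75,1,82 | 76,7,79 | 55,34,45 | 63,35,50 | 69,38,52 | 146,-26,150 | 
27,8,38 | 32,12,39 | 36,17,39 | 42,20,40 | 73,2,75 | 50,30,39 | 55,34,39 | 64,34,46 | 72,35,50 | 144,-24,142 | 
32,4,39 | 37,8,39 | 42,12,40 | 45,17,38 | 50,21,39 | 55,25,40 | 58,31,38 | 64,34,40 | 70,37,42 | 73,42,40 | 
35,1,37 | 41,4,39 | 45,9,39 | 50,13,39 | 54,18,39 | 60,20,41 | 64,25,40 | 67,30,39 | 73,34,40 | 75,40,38 |
```

View pics/z3.png

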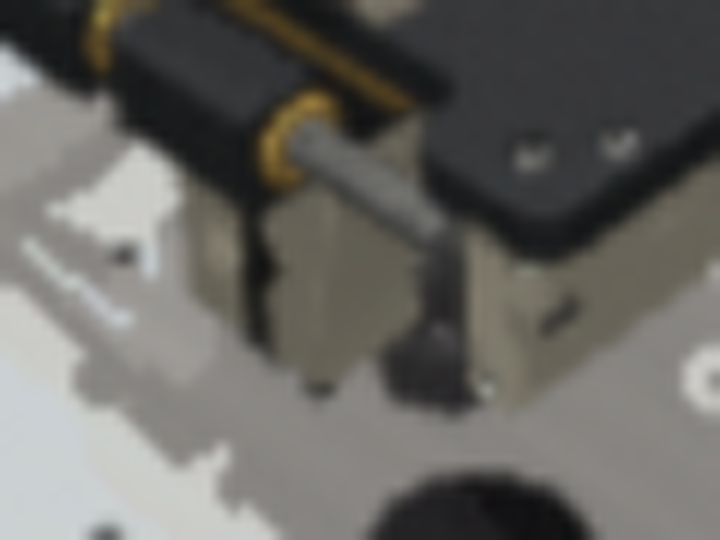

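View pics/z4.png

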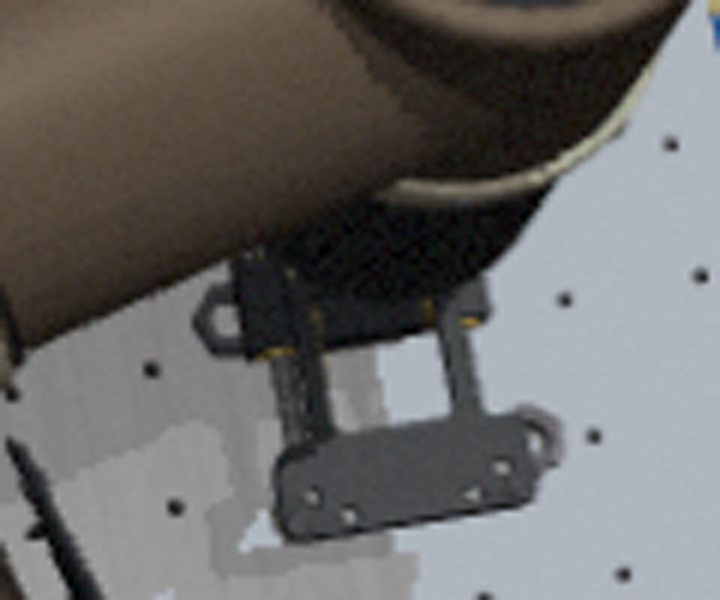

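The scene zoom shows nut 1 still at scene pixel (271,233), at its starting place. The fingertips, at scene (262,237), passed above it. Depth puts the tips at about z 0.07, though the reported TCP implies about 0.044. The x and y readings agree. I'll go back and lower the hand using vision.

>>> {"fn": "play_rows", "kwargs": {"targets": [[0,0,0,-0.001,0.02,0,0],[0,0,0,-0.001,0.02,0,0],[0,0,0,-0.001,0.02,0,0],[0,0,0,-0.001,0.012,0,0],[0,0,0,0,0,0,0],[0,0,0,0,0,-0.01,0],[0,0,0,0,0,0,0]]}}

```text
t: 5.7
eef_pos: [0.643, 0.0943, 0.0439]
ee_rot: [-3.131, -0.0, -1.512]
force: [0.9, 0.2, -0.5]
width: 0.0002
```

```bash
cat > tips.py <<'E'
from h import *
def tips(tag):
    s=get_state();e=toplate(s["eef_pos"]);print(s["t"],s["eef_pos"].round(4),s["ee_rot"].round(3),"plate",e.round(4),s["force"].round(1))
    for n in("scene","top"):
        im,d=grab_frame(n)
        p=camera_params(n);E=p["extrinsics"]
        v,u=np.mgrid[0:420,0:560];uv=np.c_[u.ravel(),v.ravel()].astype(float)
        nn=cv2.undistortPoints(uv.reshape(-1,1,2),p["camera_matrix"],p["dist"]).reshape(-1,2);z=d.ravel()
        W=(np.c_[nn[:,0]*z,-nn[:,1]*z,-z]-E[:3,3])@E[:3,:3]
        q=toplate(W)-e
        k=(z>0)&(abs(q[:,0])<.025)&(abs(q[:,1])<.013)&(W[:,2]>.0425)&(W[:,2]<.13)
        o=np.argsort(W[k,2])[:6]; print(n,k.sum(),np.c_[q[k][o],W[k,2][o]].round(4).tolist(),uv[k][o][:2].tolist())
        if n=="scene": cv2.imwrite(f"pics/{tag}.png",cv2.resize(im[130:380,80:400],None,fx=2.3,fy=2.3))
if __name__=="__main__":
    import sys;tips(sys.argv[1])
E
python3 tips.py s3
```

```text
5.7 [0.643  0.0943 0.0439] [-3.131 -0.    -1.512] plate [0.0613 0.0916] [ 0.9  0.2 -0.5]
scene 255 [[0.002, -0.0086, 0.0612], [-0.0025, -0.01, 0.0621], [0.0084, -0.0092, 0.0627], [-0.0004, -0.0091, 0.0628], [-0.0035, -0.009, 0.0636], [0.0141, 0.0123, 0.0638]] [[285.0, 219.0], [283.0, 218.0]]
top 6 [[-0.0229, -0.0072, 0.0427], [-0.0244, -0.0027, 0.043], [-0.0233, -0.0092, 0.0432], [-0.0224, 0.0119, 0.0452], [-0.0199, 0.0009, 0.0453], [-0.0209, -0.0053, 0.0453]] [[292.0, 217.0], [290.0, 218.0]]
```

View pics/s3.png

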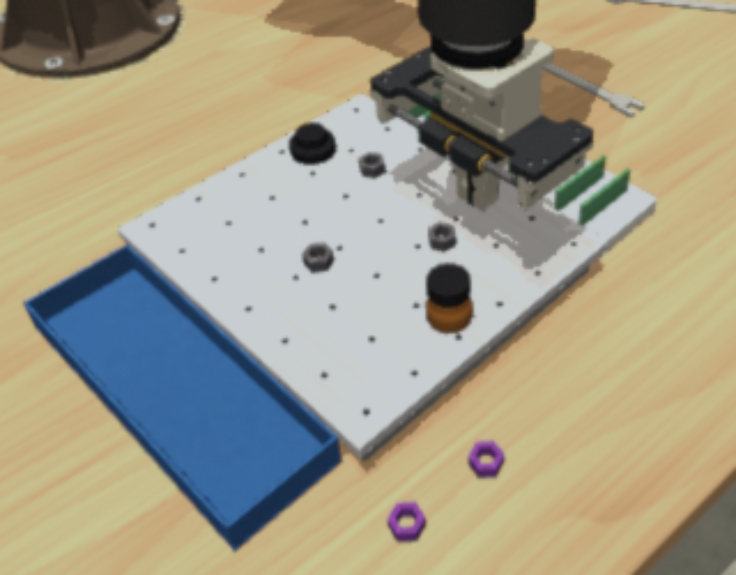

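>>> {"fn": "play_rows", "kwargs": {"targets": [[0,0,0,0,0,-0.007,0],[0,0,0,0,0,-0.006,0],[0,0,0,0,0,0,0]]}}

```text
t: 6.18
eef_pos: [0.6438, 0.0935, 0.031]
ee_rot: [-3.13, -0.0, -1.513]
force: [-0.3, -1.0, 0.1]
width: 0.0004
```

```bash
python3 tips.py s4
```

```text
6.175 [0.6438 0.0935 0.031 ] [-3.13  -0.    -1.513] plate [0.0621 0.0907] [-0.3 -1.   0.1]
scene 237 [[-0.0014, -0.0081, 0.0483], [-0.004, -0.0085, 0.0498], [-0.0018, -0.0108, 0.0498], [0.0143, 0.0, 0.0501], [0.0039, -0.0106, 0.0505], [-0.0078, -0.0107, 0.0517]] [[284.0, 223.0], [283.0, 222.0]]
top 3 [[-0.0238, 0.0065, 0.0427], [-0.0235, -0.0042, 0.0431], [-0.0229, -0.0128, 0.044]] [[286.0, 218.0], [291.0, 217.0]]
```

>>> {"fn": "play_rows", "kwargs": {"targets": [[0,0,0,0,0,-0.004,0],[0,0,0,0,0,0,0],[0,0,0,0.0003,-0.008,0,0],[0,0,0,0.0003,-0.008,0,0],[0,0,0,0.0003,-0.008,0,0],[0,0,0,0.0003,-0.008,0,0],[0,0,0,0.0003,-0.008,0,0],[0,0,0,0.0003,-0.008,0,0]]}}

```text
t: 7.28
eef_pos: [0.6464, 0.0425, 0.028]
ee_rot: [-3.128, 0.0, -1.513]
force: [0.1, 0.7, 0.1]
width: 0.0003
```

```bash
python3 tips.py s5
```

```text
7.275 [0.6464 0.0425 0.028 ] [-3.128  0.    -1.513] plate [0.062  0.0396] [0.1 0.7 0.1]
scene 218 [[0.0044, -0.0099, 0.0478], [0.0144, 0.0033, 0.0482], [0.0133, -0.0099, 0.0482], [0.0163, 0.0073, 0.0495], [-0.0152, -0.0111, 0.0497], [0.0161, -0.0012, 0.0498]] [[268.0, 237.0], [276.0, 236.0]]
top 0 [] []
```

View pics/s5.png

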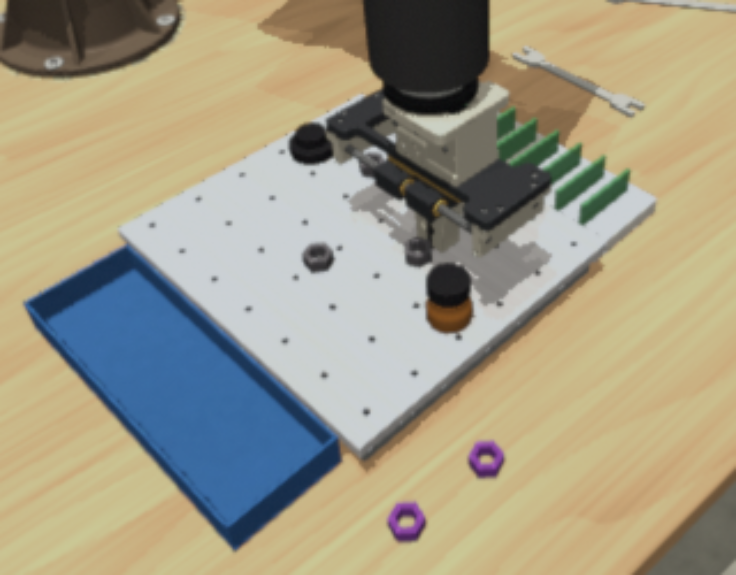

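>>> {"fn": "play_rows", "kwargs": {"targets": [[0,0,0,0.0003,-0.008,-0.002,0],[0,0,0,0.0003,-0.008,0,0],[0,0,0,0.0003,-0.008,0,0],[0,0,0,0.0003,-0.008,0,0],[0,0,0,0.0003,-0.008,0,0],[0,0,0,0.0003,-0.008,0,0],[0,0,0,0.0003,-0.008,0,0],[0,0,0,0.0003,-0.008,0,0],[0,0,0,0.0003,-0.008,0,0],[0,0,0,0.0003,-0.008,0,0],[0,0,0,0.0003,-0.008,0,0],[0,0,0,0.0003,-0.008,0,0]]}}

```text
t: 8.88
eef_pos: [0.6502, -0.06, 0.0258]
ee_rot: [-3.128, 0.0, -1.513]
force: [-0.0, 0.3, -0.1]
width: 0.0005
```

```bash
python3 tips.py s6
```

```text
8.875 [ 0.6502 -0.06    0.0258] [-3.128  0.    -1.513] plate [ 0.0604 -0.0629] [-0.   0.3 -0.1]
scene 140 [[0.0025, -0.0109, 0.0433], [0.0148, 0.0015, 0.0457], [0.0166, -0.0023, 0.0474], [0.0164, 0.0079, 0.0476], [0.0053, -0.0102, 0.0477], [0.0166, -0.0097, 0.0477]] [[228.0, 265.0], [237.0, 264.0]]
top 4 [[-0.0239, -0.0119, 0.0429], [-0.0232, 0.0078, 0.0442], [0.0159, 0.0109, 0.0579], [0.0121, 0.0104, 0.0641]] [[366.0, 206.0], [357.0, 207.0]]
```

View pics/s6.png

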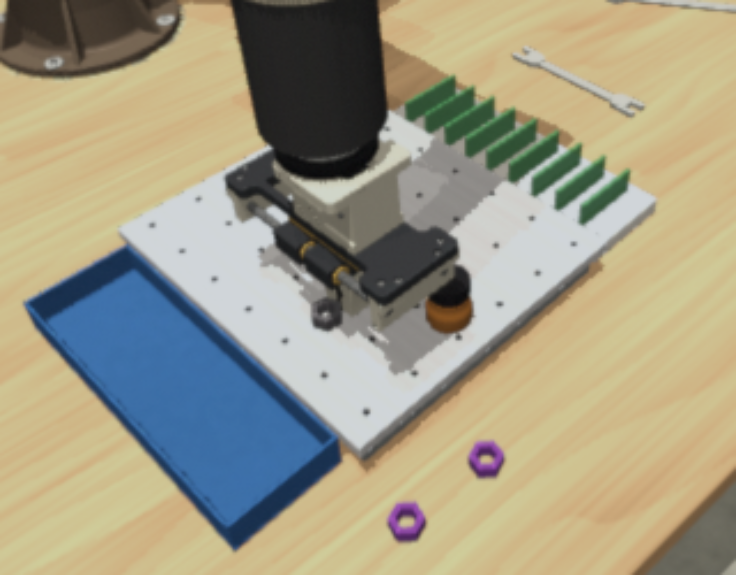

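>>> {"fn": "play_rows", "kwargs": {"targets": [[0,0,0,0.0004,-0.008,0,0],[0,0,0,0.0004,-0.008,0,0],[0,0,0,0.0004,-0.008,0,0],[0,0,0,0.0004,-0.008,0,0],[0,0,0,0.0004,-0.008,0,0],[0,0,0,0.0004,-0.008,0,0],[0,0,0,0.0002,-0.005,0,0],[0,0,0,0.0002,-0.005,0,0],[0,0,0,0.0002,-0.005,0,0],[0,0,0,0.0002,-0.005,0,0],[0,0,0,0.0002,-0.005,0,0],[0,0,0,0,0,0,0]]}}

```text
t: 10.48
eef_pos: [0.6538, -0.1384, 0.0258]
ee_rot: [-3.128, 0.0, -1.514]
force: [0.0, 0.2, -0.5]
width: 0.0004
```

```bash
python3 tips.py s7
```

```text
10.475 [ 0.6538 -0.1384  0.0258] [-3.128  0.    -1.514] plate [ 0.0598 -0.1413] [ 0.   0.2 -0.5]
scene 60 [[-0.0038, -0.0087, 0.0454], [0.0152, -0.0093, 0.0455], [0.0001, -0.0091, 0.0463], [0.0162, -0.0075, 0.0477], [-0.0129, -0.0106, 0.0477], [0.0084, -0.0103, 0.049]] [[193.0, 285.0], [199.0, 291.0]]
top 3 [[0.0121, 0.0121, 0.0777], [0.0079, 0.0127, 0.0859], [0.0094, 0.0129, 0.0883]] [[391.0, 182.0], [392.0, 183.0]]
```

View pics/s7.png

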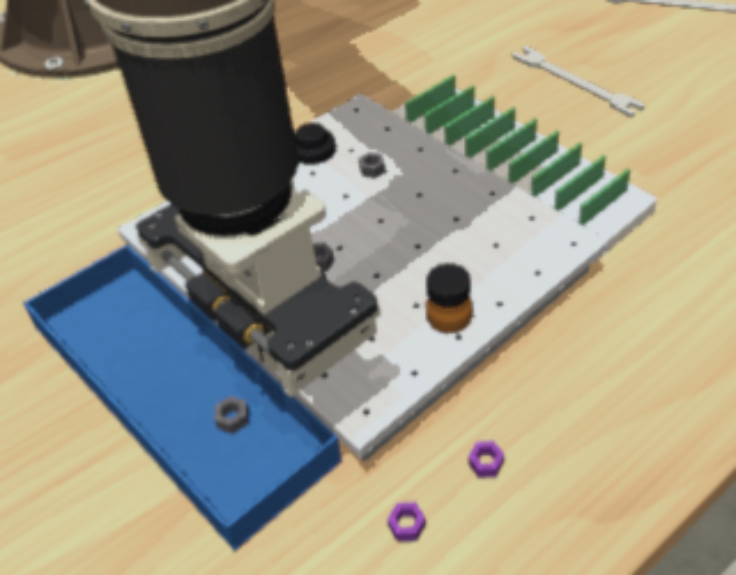

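Nut 1 lies in the tray, at about crop (231,413), and the jar hasn't moved. Nut 2 is next.

>>> {"fn": "play_rows", "kwargs": {"targets": [[0,0,0,0,0.01,0.03,0],[0,0,0,-0.01,0.02,0.02,0],[0,0,0,-0.025,0.04,0,0],[0,0,0,-0.02,0.035,0,0],[0,0,0,-0.01,0.02,0,0],[0,0,0,0,0,0,0],[0,0,0,0,0,0,0]]}}

```text
t: 11.45
eef_pos: [0.5834, -0.0057, 0.0782]
ee_rot: [-3.127, 0.002, -1.512]
force: [0.2, 0.3, 0.7]
width: 0.0006
```

>>> {"fn": "play_rows", "kwargs": {"targets": [[0,0.005,0,0.006,0.002,-0.02,0],[0,0,0,0,0,-0.02,0],[0,0,0,0,0,-0.008,0],[0,0,0,0,0,0,0]]}}

```text
t: 11.95
eef_pos: [0.5903, -0.0055, 0.0263]
ee_rot: [-3.134, 0.002, -1.515]
force: [-0.4, -0.3, 0.2]
width: 0.0004
```

```bash
python3 tips.py s8
```

```text
11.95 [ 0.5903 -0.0055  0.0263] [-3.134e+00  2.000e-03 -1.515e+00] plate [ 0.0034 -0.0053] [-0.4 -0.3  0.2]
scene 182 [[-0.0032, -0.0085, 0.0447], [0.0052, -0.01, 0.0457], [0.0151, -0.0049, 0.046], [0.0022, -0.0102, 0.0467], [0.0149, 0.0062, 0.0467], [0.0158, 0.0027, 0.0469]] [[231.0, 233.0], [233.0, 235.0]]
top 0 [] []
```

View pics/s8.png

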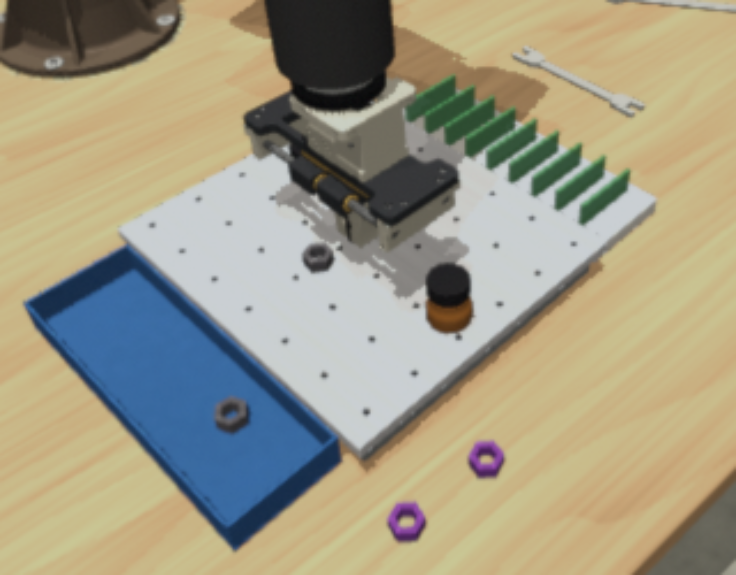

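Fingertips, at about crop (355,240), are behind nut 2 at (318,257). Pushing now.

>>> {"fn": "play_rows", "kwargs": {"targets": [[0,0,0,0.0003,-0.008,-0.001,0],[0,0,0,0.0003,-0.008,0,0],[0,0,0,0.0003,-0.008,0,0],[0,0,0,0.0003,-0.008,0,0],[0,0,0,0.0003,-0.008,0,0],[0,0,0,0.0003,-0.008,0,0],[0,0,0,0.0003,-0.008,0,0],[0,0,0,0.0003,-0.008,0,0],[0,0,0,0.0003,-0.008,0,0],[0,0,0,0.0003,-0.008,0,0],[0,0,0,0.0003,-0.008,0,0]]}}

```text
t: 13.42
eef_pos: [0.5953, -0.0993, 0.0281]
ee_rot: [-3.13, 0.003, -1.514]
force: [-0.1, -0.3, -0.4]
width: 0.0003
```

```bash
python3 tips.py s9
```

```text
13.425 [ 0.5953 -0.0993  0.0281] [-3.130e+00  3.000e-03 -1.514e+00] plate [ 0.0034 -0.0992] [-0.1 -0.3 -0.4]
scene 104 [[0.0056, -0.0127, 0.0433], [0.0045, -0.0092, 0.0454], [0.0054, -0.0117, 0.0481], [0.0151, -0.0043, 0.0498], [0.0159, -0.0073, 0.0499], [-0.0104, -0.0117, 0.0504]] [[195.0, 261.0], [196.0, 259.0]]
top 0 [] []
```

View pics/s9.png

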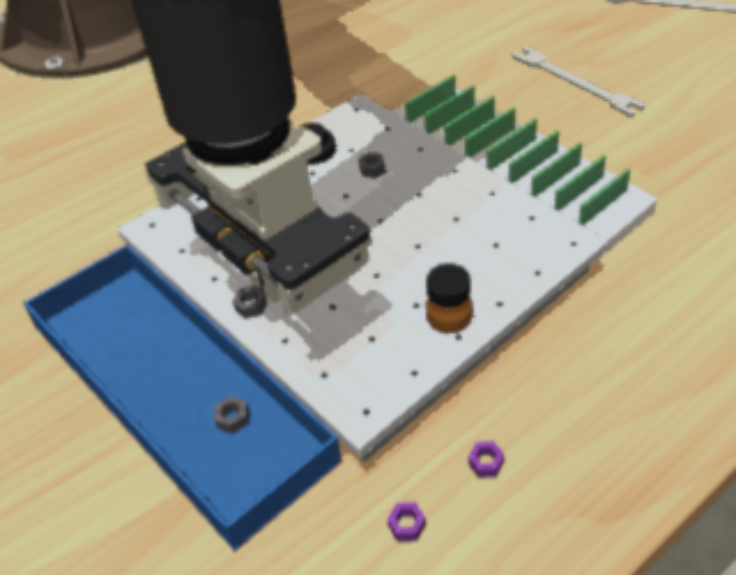

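>>> {"fn": "play_rows", "kwargs": {"targets": [[0,0,0,0.0003,-0.006,-0.002,0],[0,0,0,0.0003,-0.006,0,0],[0,0,0,0.0002,-0.005,0,0],[0,0,0,0.0002,-0.005,0,0],[0,0,0,0.0002,-0.005,0,0],[0,0,0,0.0002,-0.005,0,0],[0,0,0,0.0002,-0.005,0,0],[0,0,0,0.0002,-0.005,0,0],[0,0,0,0,0,0,0]]}}

```text
t: 14.65
eef_pos: [0.5972, -0.1444, 0.0259]
ee_rot: [-3.13, 0.003, -1.515]
force: [-1.0, 0.4, 0.2]
width: 0.0005
```

```bash
python3 tips.py s10
```

```text
14.65 [ 0.5972 -0.1444  0.0259] [-3.130e+00  3.000e-03 -1.515e+00] plate [ 0.003  -0.1443] [-1.   0.4  0.2]
scene 40 [[-0.0032, -0.0087, 0.0465], [-0.0045, -0.01, 0.0466], [-0.0138, -0.0102, 0.0479], [-0.0063, -0.0106, 0.0486], [-0.0091, -0.0108, 0.0493], [-0.0039, -0.0097, 0.0498]] [[174.0, 269.0], [173.0, 269.0]]
top 0 [] []
```

View pics/s10.png

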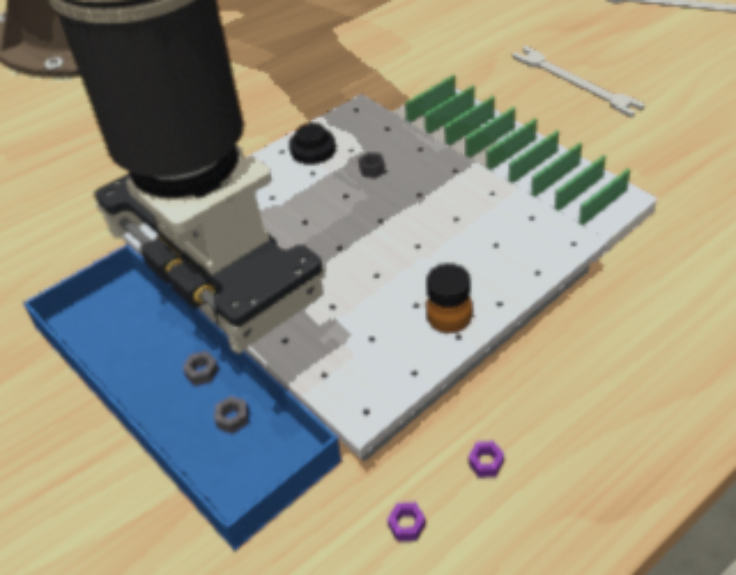

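Nut 2 is in the tray too, at crop (201,367). Now nut 3.

>>> {"fn": "play_rows", "kwargs": {"targets": [[0,0,0,0,0.01,0.03,0],[0,0,0,-0.005,0.02,0.025,0],[0,0,0,-0.015,0.04,0,0],[0,0,0,-0.015,0.045,0,0],[0,0,0,-0.015,0.045,0,0],[0,0,0,-0.01,0.04,0,0],[0,0,0,-0.005,0.025,0,0],[0,0,0,0,0.01,0,0],[0,0,0,0,0,0,0],[0,0,0,0,0,0,0]]}}

```text
t: 16.0
eef_pos: [0.5299, 0.0984, 0.0831]
ee_rot: [-3.128, 0.004, -1.514]
force: [0.2, -0.5, -0.8]
width: 0.0005
```

>>> {"fn": "play_rows", "kwargs": {"targets": [[0,0.006,0,-0.005,0.007,-0.015,0],[0,0,0,0,0,-0.02,0],[0,0,0,0,0,-0.015,0],[0,0,0,0,0,-0.003,0],[0,0,0,0,0,0,0]]}}

```text
t: 16.62
eef_pos: [0.5232, 0.1029, 0.0252]
ee_rot: [-3.138, 0.004, -1.519]
force: [-0.1, 0.5, 0.5]
width: 0.0002
```

```bash
python3 tips.py s11
```

```text
16.625 [0.5232 0.1029 0.0252] [-3.138  0.004 -1.519] plate [-0.0578  0.1065] [-0.1  0.5  0.5]
scene 216 [[0.014, 0.0004, 0.0438], [-0.0019, -0.0102, 0.044], [0.015, -0.01, 0.0445], [0.0143, 0.0096, 0.0446], [-0.0154, -0.0104, 0.0455], [-0.0031, -0.009, 0.0456]] [[259.0, 198.0], [251.0, 197.0]]
top 0 [] []
```

View pics/s11.png

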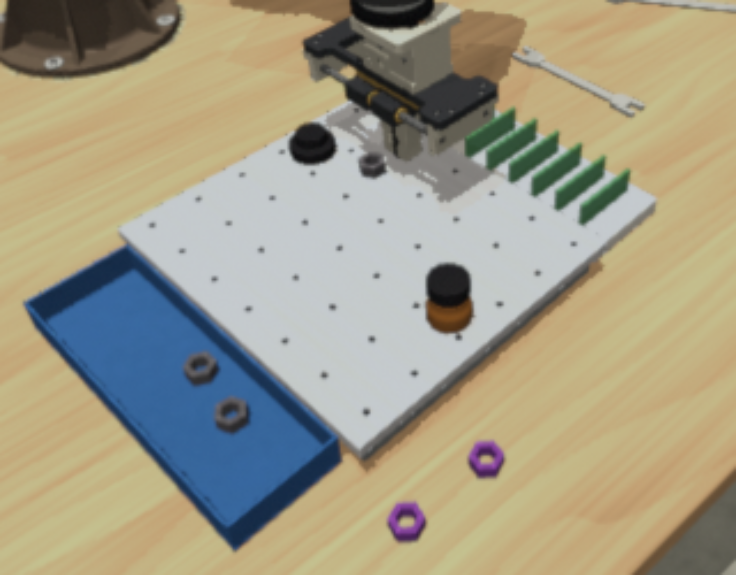

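The fingertips are behind nut 3, at (372,164), and well clear of the puck at (312,142).

>>> {"fn": "play_rows", "kwargs": {"targets": [[0,0,0,0.0003,-0.008,0,0],[0,0,0,0.0003,-0.008,0,0],[0,0,0,0.0003,-0.008,0,0],[0,0,0,0.0003,-0.008,0,0],[0,0,0,0.0003,-0.008,0,0],[0,0,0,0.0003,-0.008,0,0],[0,0,0,0.0003,-0.008,0,0],[0,0,0,0.0003,-0.008,0,0],[0,0,0,0.0003,-0.008,0,0],[0,0,0,0.0003,-0.008,0,0]]}}

```text
t: 17.98
eef_pos: [0.5275, 0.0179, 0.0272]
ee_rot: [-3.134, 0.005, -1.519]
force: [-0.3, 0.5, -0.8]
width: 0.0004
```

```bash
python3 tips.py s12
```

```text
17.975 [0.5275 0.0179 0.0272] [-3.134  0.005 -1.519] plate [-0.0581  0.0214] [-0.3  0.5 -0.8]
scene 175 [[0.0148, 0.0071, 0.0472], [0.0146, 0.0016, 0.0477], [0.0155, -0.0075, 0.0482], [0.0125, -0.0107, 0.0483], [0.0162, -0.0025, 0.0483], [-0.0036, -0.0087, 0.0488]] [[233.0, 213.0], [231.0, 214.0]]
top 0 [] []
```

View pics/s12.png

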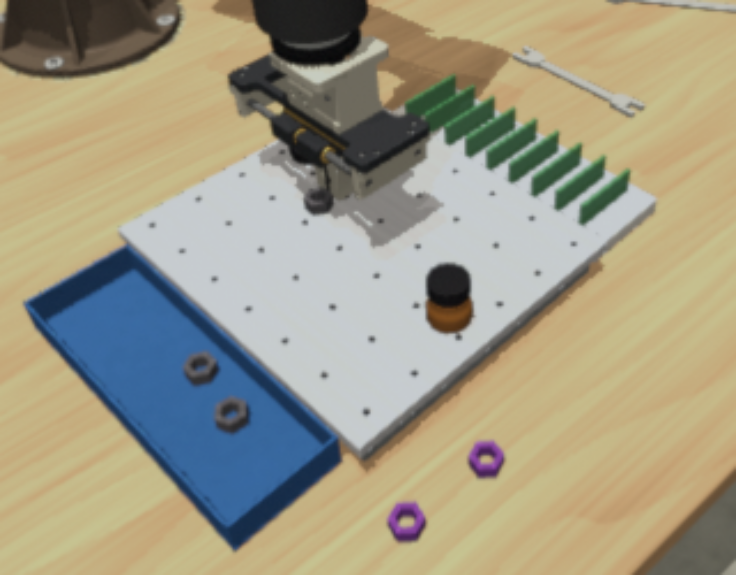

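>>> {"fn": "play_rows", "kwargs": {"targets": [[0,0,0,0.0001,-0.008,-0.002,0],[0,0,0,0.0001,-0.008,0,0],[0,0,0,0.0001,-0.008,0,0],[0,0,0,0.0001,-0.008,0,0],[0,0,0,0.0002,-0.008,0,0],[0,0,0,0.0003,-0.008,0,0],[0,0,0,0.0003,-0.008,0,0],[0,0,0,0.0003,-0.008,-0.001,0],[0,0,0,0.0003,-0.008,0,0],[0,0,0,0.0003,-0.008,0,0],[0,0,0,0.0003,-0.008,0,0],[0,0,0,0.0003,-0.008,0,0]]}}

```text
t: 19.58
eef_pos: [0.5303, -0.0846, 0.024]
ee_rot: [-3.134, 0.005, -1.519]
force: [0.5, 0.7, -0.2]
width: 0.0
```

```bash
python3 tips.py s13
```

```text
19.575 [ 0.5303 -0.0846  0.024 ] [-3.134  0.005 -1.519] plate [-0.0606 -0.0811] [ 0.5  0.7 -0.2]
scene 87 [[0.007, -0.0106, 0.0425], [0.0101, -0.0126, 0.0433], [0.0154, -0.0088, 0.0443], [0.0156, -0.0111, 0.046], [0.0153, -0.0082, 0.0466], [0.0127, -0.0113, 0.047]] [[185.0, 240.0], [185.0, 241.0]]
top 0 [] []
```

View pics/s13.png

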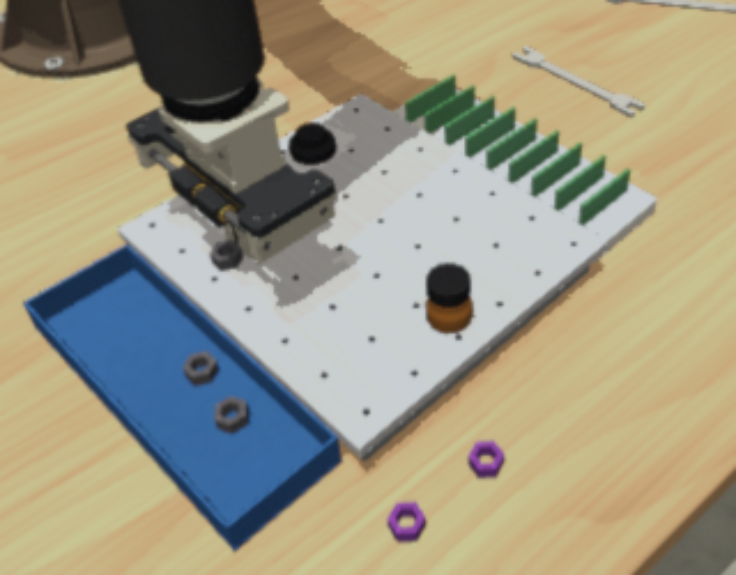

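>>> {"fn": "play_rows", "kwargs": {"targets": [[0,0,0,0.0003,-0.008,0.001,0],[0,0,0,0.0003,-0.008,0,0],[0,0,0,0.0003,-0.008,0,0],[0,0,0,0.0003,-0.006,0,0],[0,0,0,0.0003,-0.005,0,0],[0,0,0,0.0002,-0.005,0,0],[0,0,0,0.0002,-0.005,0,0],[0,0,0,0.0002,-0.005,0,0],[0,0,0,0.0002,-0.005,0,0],[0,0,0,0.0002,-0.005,0,0],[0,0,0,0,0,0,0]]}}

```text
t: 21.05
eef_pos: [0.5329, -0.1489, 0.025]
ee_rot: [-3.135, 0.005, -1.52]
force: [0.1, -0.4, -0.2]
width: 0.0001
```

```bash
python3 tips.py s14
```

```text
21.05 [ 0.5329 -0.1489  0.025 ] [-3.135  0.005 -1.52 ] plate [-0.0615 -0.1455] [ 0.1 -0.4 -0.2]
scene 19 [[-0.0038, -0.0103, 0.0471], [-0.0023, -0.009, 0.0472], [-0.0109, -0.0103, 0.0476], [-0.0069, -0.0105, 0.0478], [-0.0144, -0.0104, 0.048], [-0.0023, -0.0103, 0.0511]] [[154.0, 252.0], [155.0, 252.0]]
top 0 [] []
```

View pics/s14.png

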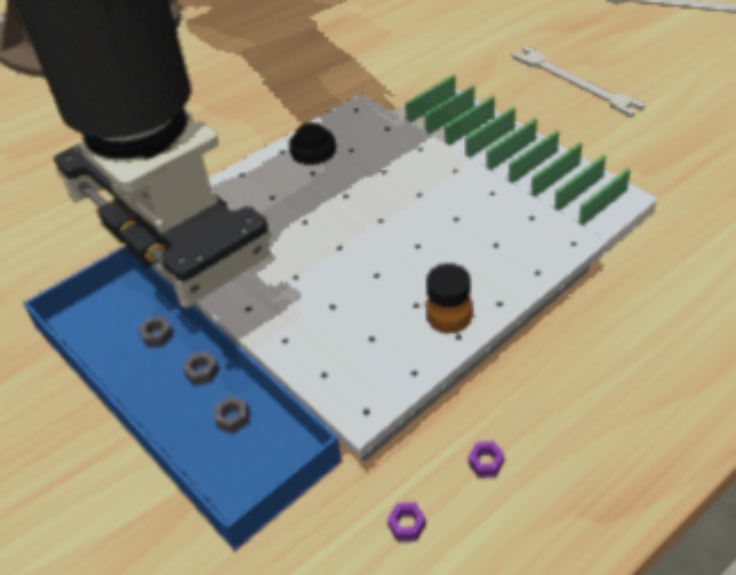

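All three nuts are in the tray. I'll raise the arm clear and check.

>>> {"fn": "play_rows", "kwargs": {"targets": [[0,0,0,0,0.005,0.03,0],[0,0,0,0,0,0.05,0],[0,0,0,0,0,0.05,0],[0,0,0,0,0,0.03,0],[0,0,0,0,0,0,0],[0,0,0,0,0,0,0]]}}

```text
t: 21.9
eef_pos: [0.531, -0.1425, 0.1892]
ee_rot: [-3.137, 0.006, -1.518]
force: [-0.5, 0.1, -0.9]
width: 0.0002
```

Run:
```python
from h import *
im,d=grab_frame("scene");g=cv2.cvtColor(im,cv2.COLOR_BGR2GRAY)
nuts=[(80+x/2.3,130+y/2.3) for x,y in((155,331),(201,367),(231,413))]
print(toplate(onplane("scene",nuts,.0095)).round(3), "tray frame y = +0.201")
a=np.load("scene0im.npy").astype(int)
for n,(r0,r1,c0,c1) in dict(jar=(244,274,262,290),puck=(180,202,204,228),wrench=(148,182,300,362)).items():
    print(n,abs(im[r0:r1,c0:c1].astype(int)-a[r0:r1,c0:c1]).mean())
cv2.imwrite("pics/end.png",im);s=get_state();print(s["t"],s["force"],s["eef_pos"])
```

```text
[[-0.059 -0.184]
 [ 0.002 -0.178]
 [ 0.059 -0.186]] tray frame y = +0.201
jar 2.9892857142857143
puck 23.476641414141415
wrench 4.395161290322581
21.95 [-0.18843954 -0.24185209 -0.01786437] [ 0.53112539 -0.14262463  0.18919548]
```

View pics/end.png

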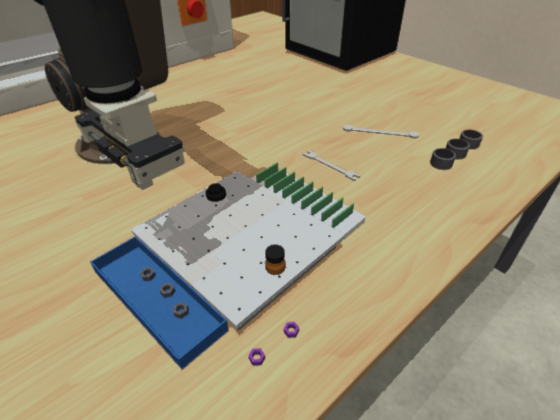

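The nuts are in the tray at (148,274), (167,290) and (180,310). The jar, puck and wrench sit at their starting pixels. The large picture difference at the puck comes from the arm's shadow. Handing in.

```bash
python3 -c "
from station import *
print(job_done())"
```

```text
the job is handed in; nothing more can be done
None
```

All three steel nuts are in the blue tray. I pushed each one with the closed fingertips straight over the plate's −y edge, and handed the job in at about 22 s of the 51 s allowed.

- **Nuts:** the last picture puts them about 15 to 23 mm off the tray's centre line in y and within 60 mm of its centre in x, so well inside the limits.
- **Jar, puck and wrench:** by eye they sit at their starting pixels. The before/after picture difference was small for the jar and the wrench. It was large at the puck, where the arm's shadow now falls, so the puck rests on the visual check alone.
- **Arm:** it ended raised and clear of everything, with wrist force readings near zero.

**Height reading disagreed:** the depth pictures showed the fingertips about 28 mm higher than the reported tool height and the stated fingertip length imply. My first sweep therefore passed over nut 1 without touching it. I then set the pushing height from the depth pictures, and each nut went over the edge in a single sweep.

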